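# Batch the cedar balls into the carton

## Robot

A 6-joint arm with a two-finger parallel gripper is mounted at the origin on the work surface; the furniture and walls round the work are solid. World frame = base frame: x ahead of the robot, y to its left, z up, the work surface at z = 0. Lengths are in mm, angles in rad, forces in N, time in s.
With the tool pointing down it reaches from about 350 to 850 mm from the base axis. Payload 8.1 kg.
Tool frame: the origin (TCP) lies midway between the tips of the shut fingers; the grasp point (between the pads) lies 19 mm behind it (robot.grasp_offset is the distance from the TCP to the grasp point, in mm); z points along the fingers, y is the line along which they close (so a half turn about z gives the same grasp; the last joint's range is limited). The gripper opens to 93 mm and grips with 3 to 60 N. Pads are 15 mm wide; open, the fingers measure 128 mm over their backs; the gripper's body (75 mm by 188 mm) begins 65 mm behind the grasp point.
Start: joints at [1.084, 0.13, 1.488, -0, 1.523, -0.085], TCP at [234.625, 552.229, 218.635] pointing down, gripper open.
Joint ranges: [-2.96, 2.96], [-0.89, 2.26], [0.02, 2.5], [-1.34, 4.48], [0, 2.73], [-2.66, 2.66]. Speed limits (rad/s): [2.39, 2.39, 2.79, 3.14, 3.14, 3.14].

## Interface

Orientations are given as [roll, pitch, yaw] about the fixed x, y, z axes, in that order (R = Rz(yaw) Ry(pitch) Rx(roll)).
In Python, from station import robot gives the robot as it stands.
- The arm moves only by the tool arm_command, never from a script. Its argument "plan" is a list of rows, each a list of 7 numbers: the shift along the tool's x, y, z in units of 40 mm (1.0 is 40 mm), then the turn, a rotation vector about the tool's x, y, z in rad, then the opening, from 0 (shut) to 1 (fully open). A call has 1 to 5 rows; each row shifts and turns the commanded pose from where the row before left it, along the tool's axes as they then stand; what a row does not reach is not made up. A row lasts 1/12 s, in which the tool goes at most 41.7 mm and 7.16 degrees, less where a joint would pass 70% of its speed; a pose out of reach is approached as far as the arm can. A call is refused whole if a number of a shift passes 1 or a number of a turn 0.125, either way. A call with a gripper value outside its range is refused whole. The fingers move at their own pace and stop on an object; the grip force is fixed at half the most. Time passes only in rows, so rows that do not move let the fingers close. It gives the time, the measured TCP pose, the force, the opening and the grip force at its end, in the units of the state.
- robot.state(): the state, without advancing time (a new reading comes with each control period).
- robot.snapshot(name): name is "scene" or "top" or "wrist"; returns a dict with "pixels" (400x640x3 uint8, blue, green, red), "range_z" (400x640 float32, mm along the optical axis (not along the pixel's ray), 0 where there is no reading), "fovy" (degrees; the focal length in pixels is half the picture's height over the tangent of half this angle, whatever the lens; pixels are square), "cx", "cy" (the principal point, pixels), "cam_to_world" (4x4, takes a point from camera to world coordinates); the wrist camera has in their place "hand_eye" (4x4, takes a point from camera to tool coordinates, whose origin is the TCP and whose axes are the flange's). Camera axes: x right, y up, looking along -z (the intrinsics and any distortion apply to the point x, -y, -z); pixel columns grow to the right and rows downward; lengths in mm; the calibration is good to about 2 mm. The wrist camera is an equidistant fisheye: a pixel r from the principal point sees the ray r / f radians off the axis. A picture is of the moment at which its call begins: read the wrist's pose just before it.
- robot.hand_in(): hands the job in; it is judged then, once.
The state is a dict: "time": time; "q": joint angles; "dq": joint speeds; "effort": joint torques, N m; "position": TCP position; "eef_rot": TCP orientation; "wrist_force": force on the tool from outside, world axes, zero at the start; "wrist_torque": the same for the moment, N m; "grip_width": finger opening in mm; "finger_force": force on a finger pad.
Only numpy, scipy, OpenCV 4.12 (cv2) and the standard library are available. Lean on these libraries where they do the work, as an engineer would, in place of code of your own. Each camera call takes 0.05 s, during which the arm holds its last target. There are 200 camera calls.

## Task

Pour all six cedar balls from the blue cup into the clear bin of the batch hopper and stand the empty cup upright on the table again. Then press the red pedal down to its stop so that the flaps drop the whole batch into the carton below, and let the pedal come back up. Leave the label rolls where they are.

Things in the scene. Friction and masses are not known exactly. Their poses are not given: they have to be found in the camera images.
- cup: Blue square plastic cup, open at the top, with four flat upright sides: 60 x 60 mm outside, 75 mm tall, a thin rim band 64 x 64 mm round the top 6 mm, walls and floor 3 mm thick. Holds the six balls at the start (in one layer on its floor). Origin: centre of its underside; x and y are square to its sides, z points out of the mouth.
- hopper: Batch hopper fixed to the table: steel base plate, four aluminium posts and on them a clear square bin, open upwards, 120 x 120 mm inside, rim at height 180 mm, its floor two hinged steel flaps, its x walls reaching down to the open carton below. Origin: on the table under the bin's centre; posts and bin reach 78 mm from it in x and y. The red treadle pedal sticks out along its -y axis.
- hopper_floor (a point): Centre of the bin's closed flap floor, 116 mm above the table; axes as the hopper's.
- hopper_rim (a point): Centre of the bin's open mouth, level with its rim, 180 mm above the table.
- pedal_pad (a point): Middle of the top face of the red pedal pad (60 mm along the hopper's x, 56 mm along its y), 68 mm above the table at rest, 195 mm from the hopper's centre on its -y side. Moves with the pedal: 30 mm down when fully pressed.
- pedal (a joint): Angle of the sprung pedal: 0 at rest (up, flaps shut), 0.30 rad at its stop (fully down, flaps wide open). Hinge along the hopper's x axis, 101 mm from the pad's middle, on the hopper's side. Reaching the stop takes about 10 N on the pad; it springs back up when let go and the flaps shut.
- carton_in (a point): Centre of the inner floor of the open cardboard carton below the flaps: 114 x 114 mm inside, 47 mm deep, this floor 11 mm above the table; axes as the hopper's.
- white_roll: Bystander: roll of white labels standing on its flat face, diameter 98 mm, 50 mm tall. Origin: underside centre.
- yellow_roll: Bystander: roll of yellow labels standing on its flat face, diameter 80 mm, 50 mm tall. Origin: underside centre.
- ball_1: One of six equal wooden cedar balls, smoothly lacquered, diameter 17 mm, 12 g; origin: its centre.
- ball_2: One of six equal wooden cedar balls, smoothly lacquered, diameter 17 mm, 12 g; origin: its centre.
- ball_3: One of six equal wooden cedar balls, smoothly lacquered, diameter 17 mm, 12 g; origin: its centre.
- ball_4: One of six equal wooden cedar balls, smoothly lacquered, diameter 17 mm, 12 g; origin: its centre.
- ball_5: One of six equal wooden cedar balls, smoothly lacquered, diameter 17 mm, 12 g; origin: its centre.
- ball_6: One of six equal wooden cedar balls, smoothly lacquered, diameter 17 mm, 12 g; origin: its centre.

How it is judged:
By the outcome, as a careful person would: the job done as asked, in the order asked, and still so for the second after the job is handed in, with the robot touching nothing.
It also fails if it takes over 72 s, if anything falls off the work surface, if the arm or the gripper's body presses on something with over 40 N, if the wrist force passes 120 N, or if a joint passes its speed limit or range.

## Working session

There is one attempt and no reset: what is moved stays moved. The work goes in short steps, Python scripts to look and compute and a tool call to move; the robot and the scene stay as the last step left them, time stands still between calls to the robot, and variables do not carry over. Pictures are saved under pics/ and viewed, at most 10 in all, crops included, and the job is handed in when it is done.

Besides the shell and the picture viewer there is one more tool, called after ">>>" as name(argument=value, ...), one argument or row to a line, values as JSON. arm_command: Moves the arm, as the interface text tells. Its arguments: {"type":"object","properties":{"plan":{"type":"array"}},"required":["plan"]}

```bash
mkdir -p pics; ls; cat > h.py <<'E'
import numpy as np,cv2
from station import robot
from scipy.spatial.transform import Rotation as R
def world(s):
    P=s["pixels"];h,w=P.shape[:2];f=h/2/np.tan(np.radians(s["fovy"])/2)
    v,u=np.mgrid[:h,:w];z=s["range_z"]
    c=np.stack([(u-s["cx"])/f*z,-(v-s["cy"])/f*z,-z,np.ones_like(z)],-1)
    W=(c@np.array(s["cam_to_world"]).T)[...,:3];W[z==0]=np.nan
    return W
E
python3 - <<'E'
from h import *
for n in("scene","top"):
    s=robot.snapshot(n);cv2.imwrite(f"pics/{n}0.png",s["pixels"]);np.save(n+"W.npy",world(s));np.save(n+"P.npy",s["pixels"])
    print({k:s[k] for k in s if k not in("pixels","range_z")})
print(robot.state())
E
```

```text
pics
{'fovy': 44.384435007304866, 'cx': 320.1346780461219, 'cy': 206.58159244043176, 'cam_to_world': array([[ 4.49579994e-01,  5.86695030e-01, -6.73547898e-01,
        -5.82817467e+02],
       [-8.93009479e-01,  3.12348218e-01, -3.23994848e-01,
        -4.80144314e+02],
       [ 2.02953190e-02,  7.47146259e-01,  6.64349733e-01,
         1.12727962e+03],
       [ 0.00000000e+00,  0.00000000e+00,  0.00000000e+00,
         1.00000000e+00]])}
{'fovy': 53.84336168853489, 'cx': 324.1349942049594, 'cy': 194.83383764573037, 'cam_to_world': array([[ 8.75566479e-03,  9.80478573e-01, -1.96430919e-01,
         2.56845525e+02],
       [-9.99922134e-01,  1.03314932e-02,  6.99902368e-03,
        -7.16480301e-02],
       [ 8.89181745e-03,  1.96354343e-01,  9.80492686e-01,
         1.09632004e+03],
       [ 0.00000000e+00,  0.00000000e+00,  0.00000000e+00,
         1.00000000e+00]])}
{'time': 0.1, 'q': array([ 1.08361193e+00,  1.31072478e-01,  1.48916184e+00, -1.14128846e-05,
        1.52302392e+00, -8.53980795e-02]), 'dq': array([ 0.00091331, -0.00240301, -0.00351895,  0.00050847,  0.00078026,
        0.00239819]), 'effort': array([ 6.18411304e-04, -5.61342502e+01, -4.93094301e+01,  7.69434054e-02,
        2.93014117e-02, -4.53856387e-05]), 'position': array([234.37656008, 551.76601169, 217.70491686]), 'eef_rot': array([-3.13993217e+00, -1.30706950e-04,  2.73980678e+00]), 'wrist_force': array([-0.83852714,  0.19451344,  0.26516825]), 'wrist_torque': array([-0.01218821,  0.01310087,  0.01306169]), 'finger_force': 0.0, 'grip_width': 93.13893866730922}
```

View pics/scene0.png

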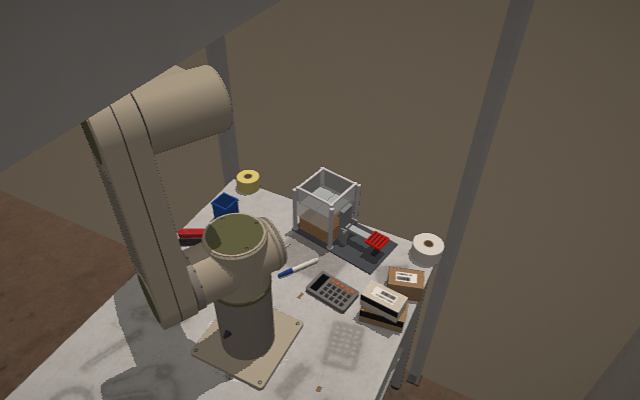

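View pics/top0.png

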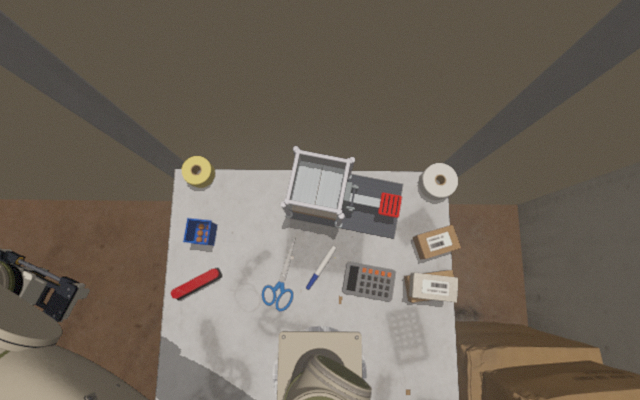

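The scene view shows the blue cup at (225,207), the hopper at (327,205) and the pedal at (377,241). The top view shows the cup at (200,232) with the balls in it, the hopper rim at (320,185), the red pedal at (390,205), and the rolls at (197,171) and (440,181).

```bash
python3 - <<'E'
from h import *
def rect(p): 
    r=cv2.minAreaRect(p[:,:2].astype(np.float32)); return np.round(r[0],1),np.round(r[1],1),round(r[2],1)
for n in("scene","top"):
    W=np.load(n+"W.npy");P=np.load(n+"P.npy").astype(int);b,g,r=P[...,0],P[...,1],P[...,2]
    x,y,z=W[...,0],W[...,1],W[...,2]
    ok=np.isfinite(z)
    t=ok&(x>300)&(x<500)&(abs(z)<6)&(y>-100)&(y<100);print(n,"table z",np.median(z[t]))
    m=ok&(b>1.8*r)&(b>1.5*g)&(x>350)&(y>200)&(y<450)&(z>-10)
    if m.any():
        q=W[m];print("cup z",np.percentile(q[:,2],[5,50,90,97]));k=q[(q[:,2]>64)&(q[:,2]<85)];print(len(k),rect(k))
    m=ok&(r>130)&(g<60)&(b<60)&(x>350)&(y<0)&(z>30)
    q=W[m];print("pedal",len(q),np.median(q,0),rect(q),np.percentile(q[:,2],[5,50,95]))
    m=ok&(z>170)&(z<195)&(x>400)&(x<800)&(abs(y)<200)
    q=W[m];print("rim",len(q),rect(q),np.median(q[:,2]))
    m=ok&(z>108)&(z<125)&(x>400)&(x<800)&(abs(y)<200);q=W[m];print("floor",len(q),np.median(q,0))
    for nm,c in(("yel",(y>250)&(x>450)),("wht",(y<-250)&(x>480))):
        m=ok&c&(z>42)&(z<58);q=W[m]
        if len(q):print(nm,len(q),rect(q))
E
```

```text
scene table z 1.2529154139535876
cup z [29.03938888 57.98948344 74.82698121 77.22830234]
102 (array([370.6, 319.5]), array([66.9, 47.2]), 83.6)
pedal 177 [ 434.64390896 -183.9212264    68.14295991] (array([ 439.2, -183.8]), array([56. , 61.7]), 80.4) [62.94861485 68.14295991 72.06088692]
rim 1242 (array([504.5,   0.6]), array([398.8, 207.8]), 89.6) 180.42619751992515
floor 871 [522.38245764   8.44181105 117.16322286]
yel 598 (array([549.8, 459.8]), array([417.6, 117.7]), 89.4)
wht 1414 (array([ 549.7, -582.9]), array([126.7, 660. ]), 1.5)
top table z 0.6764039939325812
cup z [ 1.83236957 50.41475954 75.79864996 77.0718982 ]
105 (array([370.5, 319.8]), array([64. , 44.8]), 85.6)
pedal 320 [ 437.29126447 -179.98035786   68.40309397] (array([ 438.5, -180.8]), array([50.7, 57.3]), 79.4) [64.90095244 68.40309397 71.73222091]
rim 1452 (array([ 5.016e+02, -2.000e-01]), array([200.1, 399.8]), 0.0) 180.21641729322124
floor 2343 [490.40863011   6.89714919 116.42098094]
yel 1027 (array([548.5, 569.8]), array([639.2, 107.6]), 89.8)
wht 1208 (array([ 540.7, -570.7]), array([121.1, 638.9]), 0.0)
```

```bash
python3 - <<'E'
from h import *
def rect(p): 
    r=cv2.minAreaRect(p[:,:2].astype(np.float32)); return np.round(r[0],1),np.round(r[1],1),round(r[2],1)
S=[]
for n in("scene","top"):
    W=np.load(n+"W.npy");x,y,z=W[...,0],W[...,1],W[...,2]
    def sel(cx,cy,R_,z0,z1):
        m=(np.hypot(x-cx,y-cy)<R_)&(z>z0)&(z<z1);return W[m]
    q=sel(372,325,65,67,85);print(n,"cup",len(q),rect(q),np.median(q[:,2]))
    q=sel(497,5,125,165,200);print("rim",len(q),rect(q),np.median(q[:,2]))
    q=sel(560,300,140,42,58);print("yel",len(q),rect(q),np.median(q[:,2]))
    q=sel(500,-310,120,42,58);print("wht",len(q),rect(q))
    # tall things near cup
    q=sel(372,325,110,12,200);q=q[np.hypot(q[:,0]-372,q[:,1]-322)>50];print("near",len(q),q.min(0) if len(q) else 0,q.max(0) if len(q) else 0)
P=np.load("topP.npy");P2=np.load("sceneP.npy")
a=cv2.resize(P[205:260,170:230],None,fx=6,fy=6,interpolation=cv2.INTER_CUBIC);b=cv2.resize(P[140:245,280:410],None,fx=3.1,fy=3.1)
c=np.zeros((max(a.shape[0],b.shape[0]),a.shape[1]+b.shape[1],3),np.uint8);c[:a.shape[0],:a.shape[1]]=a;c[:b.shape[0],a.shape[1]:]=b
cv2.imwrite("pics/crop.png",c);print(c.shape)
E
```

```text
scene cup 163 (array([363.1, 321.2]), array([68.7, 69.1]), 83.2) 74.10119627230301
rim 1049 (array([501. ,   5.1]), array([165.4, 219. ]), 84.5) 178.77401754040352
yel 520 (array([548.4, 302.3]), array([117.7, 270.2]), 0.1) 50.49455501349075
wht 777 (array([ 516.1, -348.8]), array([232.2, 145.1]), 22.0)
near 3 [329.19302607 291.4213784   64.67582332] [329.37192088 295.39864558  73.88710121]
top cup 218 (array([364.1, 320.9]), array([65.6, 64.1]), 84.7) 74.30818964958638
rim 1225 (array([500.6,   5.9]), array([162.5, 214.2]), 83.8) 179.86987140856127
yel 821 (array([547.9, 301.8]), array([107.6, 271.8]), 0.1) 50.15063345852468
wht 1051 (array([ 512.8, -349.8]), array([235.6, 143. ]), 19.9)
near 3 [329.64567429 291.73665253  68.76564205] [332.13488407 294.73596463  70.83307891]
(330, 763, 3)
```

View pics/crop.png

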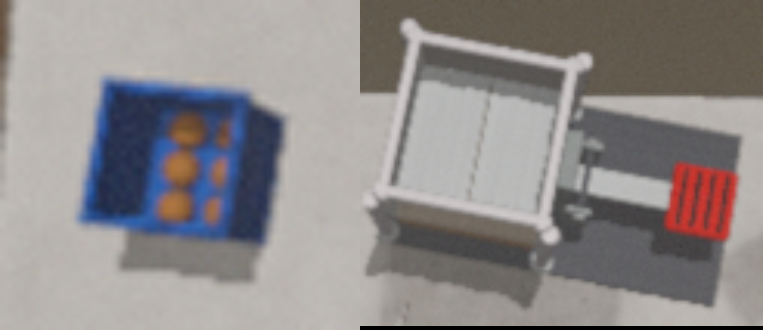

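```bash
python3 - <<'E'
from h import *
from scipy.ndimage import label
for n in("scene","top"):
    W=np.load(n+"W.npy");x,y,z=W[...,0],W[...,1],W[...,2];P=np.load(n+"P.npy").astype(int)
    m=(np.hypot(x-490,y-5)<130)&(z>172)&(z<190);L,k=label(m,np.ones((3,3)))
    for i in range(1,k+1):
        if (L==i).sum()<60: continue
        q=W[L==i];r=cv2.minAreaRect(q[:,:2].astype(np.float32));print(n,len(q),r,q[:,2].mean());
        print([tuple(np.round(p)) for p in cv2.boxPoints(r)])
    b,g,r=P[...,0],P[...,1],P[...,2]
    m=(r>110)&(r>2.5*g)&(x>350)&(y<-100)&(z>60)&(z<76);q=W[m];print("pedal",cv2.minAreaRect(q[:,:2].astype(np.float32)))
    # anything tall near the line from cup to hopper / around
    m=(x>250)&(x<700)&(y>-420)&(y<420)&(z>200);q=W[m];print("tall",len(q), q.min(0) if len(q) else 0, np.median(q,0) if len(q) else 0)
E
```

```text
scene 179 ((600.7938232421875, 5.257865905761719), (138.77438354492188, 12.945657730102539), 89.85186004638672) 180.68637784136664
[(np.float32(594.0), np.float32(-64.0)), (np.float32(607.0), np.float32(-64.0)), (np.float32(607.0), np.float32(75.0)), (np.float32(595.0), np.float32(75.0))]
scene 480 ((472.9050598144531, 5.243095397949219), (150.6474609375, 147.11521911621094), 80.24503326416016) 179.28359156820338
[(np.float32(388.0), np.float32(-57.0)), (np.float32(533.0), np.float32(-81.0)), (np.float32(558.0), np.float32(67.0)), (np.float32(413.0), np.float32(92.0))]
pedal ((439.1573791503906, -183.79483032226562), (56.020599365234375, 61.658042907714844), 80.43029022216797)
tall 45281 [ 543.4427099  -419.99342923  200.00311938] [ 600.14161624 -110.29060629  494.59916252]
top 149 ((599.486572265625, 4.9929962158203125), (138.2172393798828, 3.7982370853424072), 89.84783172607422) 180.82281513779392
[(np.float32(597.0), np.float32(-64.0)), (np.float32(601.0), np.float32(-64.0)), (np.float32(602.0), np.float32(74.0)), (np.float32(598.0), np.float32(74.0))]
top 864 ((475.88690185546875, 7.671478271484375), (151.99546813964844, 151.3408203125), 78.94046020507812) 179.73601675517057
[(np.float32(387.0), np.float32(-52.0)), (np.float32(536.0), np.float32(-81.0)), (np.float32(565.0), np.float32(68.0)), (np.float32(416.0), np.float32(97.0))]
pedal ((438.9491882324219, -181.77041625976562), (52.41160583496094, 58.51809310913086), 79.32130432128906)
tall 68867 [ 545.18314016 -414.9427022   200.01700106] [599.25768521 -29.92239258 526.26011191]
```

```bash
cat >> h.py <<'E'
import json,sys
def Rt(az_y,tilt=0,el_axis='y'):
    """tool down with y at azimuth az_y (deg); then tilted by rotating about tool y by tilt deg"""
    a=np.radians(az_y);y=np.array([np.cos(a),np.sin(a),0]);z=np.array([0,0,-1.]);x=np.cross(y,z)
    return R.from_matrix(np.stack([x,y,z],1))*R.from_euler('y',tilt,degrees=True)
def rows(p1,R1,g,n=None,p0=None,R0=None):
    s=robot.state();p0=s["position"] if p0 is None else np.array(p0,float);R0=R.from_euler('xyz',s["eef_rot"]) if R0 is None else R0
    rv=(R0.inv()*R1).as_rotvec();d=np.array(p1,float)-p0
    n=n or max(1,int(np.ceil(max(np.linalg.norm(d)/38,np.abs(rv).max()/.122,np.linalg.norm(rv)/.122))))
    out=[]
    for k in range(n):
        Rk=R0*R.from_rotvec(rv*k/n);out.append([round(float(v),2) for v in Rk.inv().apply(d/n)/40]+[round(float(v),3) for v in rv/n]+[g])
    for i in range(0,n,5):print(json.dumps(out[i:i+5]))
def log():
    s=robot.state();open("log.txt","a").write(json.dumps([list(s["q"]),list(s["position"]),list(s["eef_rot"])])+"\n")
    print("t",round(s["time"],2),"p",s["position"].round(1),"q",s["q"].round(3),"rpy",s["eef_rot"].round(3),"grip",round(s["grip_width"],1),round(s["finger_force"],1),"F",s["wrist_force"].round(1))
E
python3 -c "
from h import *
log();rows([364,321,215],Rt(84),1)"
```

```text
t 0.1 p [234.4 551.8 217.7] q [ 1.084  0.131  1.489 -0.     1.523 -0.085] rpy [-3.14 -0.    2.74] grip 93.1 0.0 F [-0.8  0.2  0.3]
[[-0.75, -0.58, 0.01, -0.0, -0.0, -0.042, 1], [-0.72, -0.61, 0.01, -0.0, -0.0, -0.042, 1], [-0.7, -0.64, 0.01, -0.0, -0.0, -0.042, 1], [-0.67, -0.67, 0.01, -0.0, -0.0, -0.042, 1], [-0.64, -0.7, 0.01, -0.0, -0.0, -0.042, 1]]
[[-0.61, -0.72, 0.01, -0.0, -0.0, -0.042, 1], [-0.58, -0.75, 0.01, -0.0, -0.0, -0.042, 1]]
```

>>> arm_command(
  plan=[
    [-0.75,-0.58,0,0,0,-0.042,1],
    [-0.72,-0.61,0,0,0,-0.042,1],
    [-0.7,-0.64,0,0,0,-0.042,1],
    [-0.67,-0.67,0,0,0,-0.042,1],
    [-0.64,-0.7,0,0,0,-0.042,1],
  ],
)

```text
time: 0.52
position: [327.2, 385.2, 218.1]
eef_rot: [-3.141, -0.0, 2.953]
wrist_force: [1.2, -0.9, 0.5]
grip_width: 92.9
finger_force: 0.0
```

>>> arm_command(
  plan=[
    [-0.61,-0.72,0,0,0,-0.042,1],
    [-0.58,-0.75,0,0,0,-0.042,1],
    [0,0,0,0,0,0,1],
    [0,0,0,0,0,0,1],
  ],
)

```text
time: 0.85
position: [364.8, 319.2, 218.4]
eef_rot: [-3.141, -0.0, 3.03]
wrist_force: [0.7, 0.6, -0.2]
grip_width: 93.1
finger_force: 0.0
```

```bash
python3 - <<'E'
from h import *
log();st=robot.state();s=robot.snapshot("wrist")
cv2.imwrite("pics/w1.png",s["pixels"]);np.save("w1.npy",s["range_z"])
P=s["pixels"].astype(int);h,w=P.shape[:2];f=h/2/np.tan(np.radians(s["fovy"])/2)
print(s["fovy"],s["cx"],s["cy"],s["hand_eye"])
v,u=np.mgrid[:h,:w];dx=u-s["cx"];dy=v-s["cy"];r=np.hypot(dx,dy)+1e-9;th=r/f;z=s["range_z"]
k=np.tan(th)*z/r;c=np.stack([dx*k,-dy*k,-z,np.ones_like(z)],-1)
T=np.eye(4);T[:3,:3]=R.from_euler('xyz',st["eef_rot"]).as_matrix();T[:3,3]=st["position"]
W=(c@(T@np.array(s["hand_eye"])).T)[...,:3]
b,g,rr=P[...,0],P[...,1],P[...,2]
m=(z>0)&(np.hypot(W[...,0]-364,W[...,1]-321)<60)&(W[...,2]>66)&(W[...,2]<85)
q=W[m];print(len(q),np.median(q[:,2]),cv2.minAreaRect(q[:,:2].astype(np.float32)))
E
```

```text
t 0.85 p [364.8 319.2 218.4] q [ 0.613 -0.186  1.799  0.     1.529 -0.846] rpy [-3.141 -0.     3.03 ] grip 93.1 0.0 F [ 0.7  0.6 -0.2]
65.70646984690485 323.5519366299348 204.0429566381707 [[-2.26037850e-04  9.55178449e-01  2.96030538e-01  8.29239352e+01]
 [ 9.99999956e-01  1.59773654e-04  2.48033495e-04  1.83341816e-01]
 [ 1.89618368e-04  2.96030581e-01 -9.55178444e-01 -1.66750561e+02]
 [ 0.00000000e+00  0.00000000e+00  0.00000000e+00  1.00000000e+00]]
1307 74.71008080332382 ((364.17620849609375, 321.7241516113281), (63.722965240478516, 65.4712905883789), 84.81346130371094)
```

View pics/w1.png

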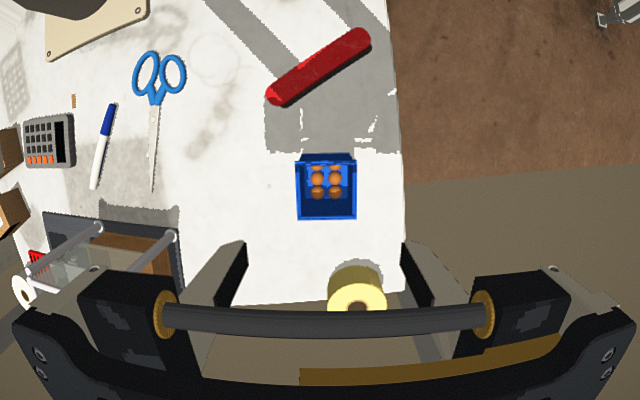

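The wrist view shows the cup at (326,187) with six balls in it. Its centre comes out at (364.2, 321.7) with its sides at 84.8°, which agrees with the other two cameras. Next I descend to grasp it.

>>> arm_command(
  plan=[
    [0.02,0.06,0.9,0,0,-0.02,1],
    [0,0,0.95,0,0,0,1],
    [0,0,0.95,0,0,0,1],
    [0,0,0.9,0,0,0,1],
    [0,0,0.7,0,0,0,1],
  ],
)

```text
time: 1.32
position: [361.0, 323.8, 39.4]
eef_rot: [-3.14, -0.002, 3.055]
wrist_force: [0.3, -0.6, -1.1]
grip_width: 92.8
finger_force: 0.0
```

>>> arm_command(
  plan=[
    [0,0,0.38,0,0,0,1],
    [0,0,0,0,0,0,1],
    [0,0,0,0,0,0,0.6],
    [0,0,0,0,0,0,0.4],
    [0,0,0,0,0,0,0.4],
  ],
)

```text
time: 1.73
position: [364.5, 324.7, 29.4]
eef_rot: [3.139, 0.002, 3.054]
wrist_force: [-0.3, -0.6, 0.4]
grip_width: 77.3
finger_force: 0.0
```

>>> arm_command(
  plan=[
    [0,0,0,0,0,0,0.3],
    [0,0,0,0,0,0,0.3],
    [0,0,0,0,0,0,0.3],
    [0,0,0,0,0,0,0.3],
    [0,0,0,0,0,0,0.3],
  ],
)

```text
time: 2.15
position: [364.1, 323.5, 28.5]
eef_rot: [3.141, 0.001, 3.054]
wrist_force: [-0.9, -1.7, 7.0]
grip_width: 60.1
finger_force: 30.0
```

```bash
python3 - <<'E'
from h import *
log()
E
```

```text
t 2.15 p [364.1 323.5  28.5] q [ 0.621  0.009  1.98  -0.     1.151 -0.861] rpy [3.141e+00 1.000e-03 3.054e+00] grip 60.1 30.0 F [-0.9 -1.7  7. ]
```

>>> arm_command(
  plan=[
    [0,0,-0.4,0,0,0,0.3],
    [0,0,-0.8,0,0,0,0.3],
    [0,0,-0.95,0,0,0,0.3],
    [0,0,-0.95,0,0,0,0.3],
    [0,0,-0.95,0,0,0,0.3],
  ],
)

```text
time: 2.57
position: [362.8, 322.8, 190.8]
eef_rot: [-3.141, -0.001, 3.054]
wrist_force: [0.4, 0.4, -2.2]
grip_width: 60.0
finger_force: 30.0
```

>>> arm_command(
  plan=[
    [0,0,-0.95,0,0,0,0.3],
    [0,0,-0.7,0,0,0,0.3],
    [0,0,-0.3,0,-0.08,0,0.3],
    [0,0,0,0,-0.1,0,0.3],
    [0,0,0,0,-0.1,0,0.3],
  ],
)

```text
time: 2.98
position: [364.8, 323.7, 269.8]
eef_rot: [3.138, 0.286, 3.051]
wrist_force: [-0.4, -0.0, -2.6]
grip_width: 59.6
finger_force: 30.0
```

```bash
python3 - <<'E'
from h import *
log();print(robot.state()["dq"].round(2))
E
```

```text
t 2.98 p [364.8 323.7 269.8] q [ 0.787 -0.385  1.896 -0.218  1.445 -0.687] rpy [3.138 0.286 3.051] grip 59.6 30.0 F [-0.4 -0.  -2.6]
[ 0.79 -0.73  0.8  -1.04 -0.68  0.86]
```

>>> arm_command(
  plan=[
    [0,0,0,-0.1,0,0,0.3],
    [0,0,0,-0.1,0,0,0.3],
    [0,0,0,0,0,0,0.3],
    [0,0,0,0,0,0,0.3],
  ],
)

```text
time: 3.32
position: [363.4, 321.8, 267.4]
eef_rot: [2.943, 0.28, 3.051]
wrist_force: [1.0, -0.2, -2.4]
grip_width: 60.0
finger_force: 30.0
```

```bash
cat > kin.py <<'E'
from h import *
from scipy.optimize import least_squares
Rx=lambda a:R.from_euler('x',a).as_matrix();Ry=lambda a:R.from_euler('y',a).as_matrix();Rz=lambda a:R.from_euler('z',a).as_matrix()
def fk(q,k):
    d1,a1,L2,L3,e,lat,d6,s4,s6,c6=k[:7].tolist()+[1,1,0] if len(k)==7 else k
    A=Rz(q[0]);p=np.array([0,0,d1])+A@[a1,lat,0]
    A=A@Ry(q[1]);p=p+A@[0,0,L2];A=A@Ry(q[2]);p=p+A@[e,0,L3];A=A@Rz(q[3])@Ry(q[4]);p=p+A@[0,0,d6];A=A@Rz(q[5])
    return p,A
E
python3 - <<'E'
from kin import *
log()
D=[json.loads(l) for l in open("log.txt")]
for q,p,e in D:
    _,A=fk(np.array(q),np.array([400,0,400,400,0,50,200.]))
    B=R.from_euler('xyz',e).as_matrix();print((A.T@B).round(2).tolist())
f=lambda k:np.concatenate([fk(np.array(q),k)[0]-p for q,p,e in D]+[(k-[400,0,450,450,0,51,250])*.002])
r=least_squares(f,[400,0,450,450,0,51,250.]);print(r.x.round(1),np.abs(r.fun[:-7]).max());np.save("k.npy",r.x)
E
```

```text
t 3.32 p [363.4 321.8 267.4] q [ 0.648 -0.568  2.04  -0.037  1.33  -0.858] rpy [2.943 0.28  3.051] grip 60.0 30.0 F [ 1.  -0.2 -2.4]
[[0.0, -1.0, -0.0], [1.0, 0.0, 0.0], [-0.0, -0.0, 1.0]]
[[0.0, -1.0, 0.0], [1.0, 0.0, 0.0], [-0.0, 0.0, 1.0]]
[[0.0, -1.0, 0.0], [1.0, 0.0, 0.0], [-0.0, 0.0, 1.0]]
[[0.0, -1.0, -0.0], [1.0, 0.0, -0.0], [0.0, -0.0, 1.0]]
[[0.0, -1.0, -0.0], [1.0, -0.0, 0.0], [0.0, -0.0, 1.0]]
[318.1   0.  369.1 553.4  61.6  51.2 377.5] 0.0009109258912971541
```

```bash
cat >> kin.py <<'E'
K=np.load("k.npy")
lo=np.array([-2.96,-.89,.02,-1.34,0,-2.66]);hi=np.array([2.96,2.26,2.5,4.48,2.73,2.66])
def pose(q):
    p,A=fk(q,K);return p,R.from_matrix(A@Rz(np.pi/2))
def ik(p,Rg,q0):
    def f(q):
        pp,RR=pose(q);return np.concatenate([(pp-p)/100,(RR.inv()*Rg).as_rotvec()])
    r=least_squares(f,np.clip(q0,lo+1e-3,hi-1e-3),bounds=(lo,hi));return r.x,np.abs(r.fun).max()
def path(p0,R0,p1,R1,q,n=12):
    rv=(R0.inv()*R1).as_rotvec()
    for k in range(1,n+1):
        qn,e=ik(np.array(p0)+(np.array(p1)-p0)*k/n,R0*R.from_rotvec(rv*k/n),q)
        dq=np.abs(qn-q).max();q=qn
        if k%3==0 or e>1e-3: 
            A=fk(q,np.r_[K[:6],0])[0]; E=fk(q,np.r_[K[:3],0,0,K[5],0])[0]
            print(k,q.round(2),"err",round(e,4),"dq",round(dq,2),"wrist",A.round(),"elbow",E.round())
    return q
HC=np.array([474.5,7.5]);ax=np.radians(-10.4);HX=np.array([np.cos(ax),np.sin(ax)]);HY=np.array([-HX[1],HX[0]])
E
python3 - <<'E'
from kin import *
s=robot.state();q=s["q"];p0=s["position"];R0=R.from_euler('xyz',s["eef_rot"])
for az,sg in((-100.4,1),(-100.4,-1),(-60,1),(-75,1)):
  print("== az",az,sg)
  yaz=az-90 if sg>0 else az+90   # tool y az
  t=np.array([np.cos(np.radians(az)),np.sin(np.radians(az))])
  D=lambda tilt:Rt(yaz,sg*tilt)
  print(D(90).as_matrix()[:,2].round(2))
  pA=np.r_[HC-t*60,300]; pB=np.r_[HC+t*40,290];pC=np.r_[HC+t*50,268]
  q1=path(p0,R0,pA,D(30),q);q2=path(pA,D(30),pB,D(80),q1);q3=path(pB,D(80),pC,D(110),q2)
E
```

```text
== az -100.4 1
[-0.18 -0.98 -0.  ]
3 [ 0.46 -0.38  1.86  0.02  1.54 -1.41] err 0.0 dq 0.17 wrist [354. 232. 650.] elbow [-145.  -15.  661.]
6 [ 0.38 -0.18  1.68 -0.08  1.71 -1.85] err 0.0 dq 0.14 wrist [436. 230. 659.] elbow [-80.  23. 681.]
9 [ 0.36 -0.02  1.55 -0.25  1.81 -2.26] err 0.0 dq 0.13 wrist [493. 241. 651.] elbow [-27.  45. 687.]
12 [ 0.36  0.06  1.51 -0.46  1.84 -2.66] err 0.0 dq 0.13 wrist [519. 252. 627.] elbow [  2.  55. 687.]
3 [ 0.42  0.15  1.51 -0.63  1.9  -2.62] err 0.0 dq 0.05 wrist [527. 293. 576.] elbow [ 28.  69. 683.]
6 [ 0.46  0.24  1.52 -0.79  1.95 -2.58] err 0.0 dq 0.05 wrist [532. 321. 511.] elbow [ 56.  85. 677.]
9 [ 0.48  0.34  1.55 -0.93  2.01 -2.55] err 0.0 dq 0.05 wrist [535. 336. 437.] elbow [ 85. 102. 666.]
12 [ 0.48  0.44  1.58 -1.08  2.06 -2.51] err 0.0 dq 0.05 wrist [534. 334. 356.] elbow [116. 117. 652.]
3 [ 0.48  0.53  1.58 -1.15  2.1  -2.47] err 0.0 dq 0.03 wrist [535. 337. 301.] elbow [141. 131. 637.]
6 [ 0.48  0.62  1.58 -1.22  2.15 -2.45] err 0.0 dq 0.03 wrist [534. 333. 246.] elbow [167. 144. 619.]
9 [ 0.46  0.71  1.57 -1.3   2.2  -2.42] 
[... 6921 characters left out ...]
4] err 0.0712 dq 0.03 wrist [406. 334. 272.] elbow [ 78. 114. 664.]
7 [ 0.59  0.38  1.87 -1.34  1.9  -2.42] err 0.0985 dq 0.03 wrist [413. 335. 264.] elbow [ 87. 119. 660.]
8 [ 0.58  0.41  1.85 -1.34  1.91 -2.41] err 0.1257 dq 0.03 wrist [421. 336. 256.] elbow [ 96. 124. 656.]
9 [ 0.57  0.44  1.83 -1.34  1.93 -2.4 ] err 0.1526 dq 0.03 wrist [428. 336. 247.] elbow [106. 129. 651.]
10 [ 0.57  0.47  1.81 -1.34  1.95 -2.38] err 0.1793 dq 0.03 wrist [435. 337. 239.] elbow [114. 133. 647.]
11 [ 0.56  0.5   1.79 -1.34  1.97 -2.37] err 0.2059 dq 0.03 wrist [442. 337. 231.] elbow [123. 137. 642.]
12 [ 0.55  0.53  1.77 -1.34  1.99 -2.35] err 0.2322 dq 0.03 wrist [449. 336. 223.] elbow [132. 141. 637.]
```

```bash
python3 - <<'E'
from kin import *
import io,contextlib
s=robot.state();q=s["q"];p0=s["position"];R0=R.from_euler('xyz',s["eef_rot"])
for az in(80,65,50,35,20):
  t=np.array([np.cos(np.radians(az)),np.sin(np.radians(az))]);D=lambda tilt:Rt(az-90,tilt)
  pA=np.r_[HC-t*60,300]; pB=np.r_[HC+t*40,290];pC=np.r_[HC+t*50,272]
  b=io.StringIO()
  with contextlib.redirect_stdout(b):
    q1=path(p0,R0,pA,D(20),q);q2=path(pA,D(20),pB,D(80),q1);q3=path(pB,D(80),pC,D(112),q2)
  L=b.getvalue().splitlines();print("== az",az,len(L));print("\n".join(L[3:4]+L[5:6]+L[7:8]+L[-2:]))
E
```

```text
== az 80 12
12 [-0.49 -0.23  1.73  0.34  1.74 -0.28] err 0.0 dq 0.08 wrist [ 442. -179.  655.] elbow [-49.  84. 678.]
6 [-0.7  -0.08  1.81  0.76  1.85 -0.47] err 0.0 dq 0.06 wrist [ 423. -287.  538.] elbow [ 11.  57. 686.]
12 [-0.75  0.19  1.89  1.11  1.96 -0.66] err 0.0 dq 0.05 wrist [ 417. -319.  356.] elbow [ 86. -11. 680.]
9 [-0.73  0.54  1.86  1.32  2.12 -0.83] err 0.0 dq 0.04 wrist [ 419. -306.  185.] elbow [175. -88. 635.]
12 [-0.7   0.66  1.84  1.39  2.19 -0.88] err 0.0 dq 0.04 wrist [ 422. -288.  131.] elbow [ 206. -106.  610.]
== az 65 12
12 [-0.51 -0.37  1.84  0.35  1.69 -0.04] err 0.0 dq 0.09 wrist [ 395. -164.  655.] elbow [-90. 110. 663.]
6 [-0.77 -0.29  2.    0.82  1.73 -0.32] err 0.0 dq 0.07 wrist [ 348. -264.  538.] elbow [-42. 111. 671.]
12 [-0.84 -0.02  2.11  1.21  1.82 -0.61] err 0.0 dq 0.06 wrist [ 334. -293.  356.] elbow [ 34.  39. 687.]
9 [-0.81  0.4   2.07  1.43  1.99 -0.89] err 0.0 dq 0.05 wrist [ 340. -281.  185.] elbow [137. -69. 658.]
12 [-0.77  0.55  2.03  1.51  2.07 -0.96] err 0.0 dq 0.05 wrist [ 348. -264.  131.] elbow [174. -97. 633.]
== az 50 12
12 [-
[... 934 characters left out ...]
14. -176.  185.] elbow [ 58.  10. 686.]
12 [-0.81  0.34  2.41  1.86  1.87 -1.17] err 0.0 dq 0.08 wrist [ 229. -165.  131.] elbow [123. -54. 666.]
== az 20 27
12 [-0.36 -0.76  2.1   0.22  1.54  0.88] err 0.0 dq 0.15 wrist [297. -57. 655.] elbow [-220.  138.  585.]
3 [-0.52 -0.89  2.23  0.45  1.45  0.72] err 0.0411 dq 0.08 wrist [257. -88. 615.] elbow [-224.  187.  550.]
5 [-0.65 -0.89  2.29  0.65  1.44  0.54] err 0.1075 dq 0.11 wrist [ 245. -122.  581.] elbow [-198.  214.  550.]
11 [-0.73  0.33  2.5   2.1   1.84 -1.3 ] err 0.0757 dq 0.06 wrist [ 205. -115.  121.] elbow [125. -43. 667.]
12 [-0.7   0.37  2.5   2.15  1.86 -1.33] err 0.0462 dq 0.05 wrist [ 204. -104.  114.] elbow [134. -45. 663.]
```

```bash
python3 - <<'E'
from kin import *
for n in("top","scene"):
    W=np.load(n+"W.npy");x,y,z=W[...,0],W[...,1],W[...,2]
    for x0 in range(150,600,50):print(x0,[int(np.nanpercentile(z[m],98)) if (m:=(x>=x0)&(x<x0+50)&(y>=y0)&(y<y0+50)&(z<400)).any() else -1 for y0 in range(-450,0,50)])
s=robot.state();p0=s["position"]
az=80;t=np.array([np.cos(np.radians(az)),np.sin(np.radians(az))])
pA=np.r_[HC-t*60,300]
rows(pA,Rt(az-90,20),0.3)
E
```

```text
150 [-1, 5, 97, 94, 50, 18, 16, 4, 3]
200 [-1, -1, 99, 99, 97, 21, 21, 20, 4]
250 [-1, 4, 96, 97, 96, 21, 20, 20, 17]
300 [-1, 62, 63, 63, 4, 4, 4, 4, 17]
350 [-1, 62, 64, 63, 7, 10, 9, 170, 178]
400 [-1, 4, 3, 4, 71, 72, 64, 179, 182]
450 [-1, 53, 53, 52, 70, 72, 65, 182, 178]
500 [396, 371, 54, 53, 9, 10, 9, 182, 182]
550 [395, 395, 394, 395, 395, 394, 395, 395, 394]
150 [-1, 4, 96, 94, 53, 18, 19, 5, 5]
200 [-1, 52, 99, 99, 98, 21, 22, 21, 6]
250 [-1, 4, 96, 98, 97, 22, 22, 21, 18]
300 [-1, 63, 64, 65, 6, 5, 6, 6, 17]
350 [-1, 63, 65, 64, 7, 11, 11, 165, 175]
400 [-1, 4, 5, 7, 70, 72, 65, 172, 182]
450 [-787, 52, 52, 53, 69, 72, 66, 181, 179]
500 [383, 54, 55, 53, 11, 6, 11, 182, 183]
550 [386, 387, 391, 395, 390, 394, 393, 393, 392]
[[-0.23, -0.59, -0.11, 0.006, 0.021, 0.114, 0.3], [-0.29, -0.57, -0.11, 0.006, 0.021, 0.114, 0.3], [-0.35, -0.53, -0.12, 0.006, 0.021, 0.114, 0.3], [-0.41, -0.49, -0.12, 0.006, 0.021, 0.114, 0.3], [-0.46, -0.44, -0.13, 0.006, 0.021, 0.114, 0.3]]
[[-0.5, -0.38, -0.13, 0.006, 0.021, 0.114, 0.3], [-0.54, -0.32, -0.14, 0.006, 0.021, 0.114, 0.3], [-0.57, -0.26, -0.15, 0.006, 0.021, 0.114, 0.3], [-0.59, -0.19, -0.16, 0.006, 0.021, 0.114, 0.3], [-0.61, -0.13, -0.17, 0.006, 0.021, 0.114, 0.3]]
[[-0.62, -0.06, -0.19, 0.006, 0.021, 0.114, 0.3], [-0.62, 0.01, -0.2, 0.006, 0.021, 0.114, 0.3], [-0.61, 0.08, -0.21, 0.006, 0.021, 0.114, 0.3], [-0.59, 0.15, -0.23, 0.006, 0.021, 0.114, 0.3], [-0.56, 0.21, -0.24, 0.006, 0.021, 0.114, 0.3]]
```

>>> arm_command(
  plan=[
    [-0.23,-0.59,-0.11,0.006,0.021,0.114,0.3],
    [-0.29,-0.57,-0.11,0.006,0.021,0.114,0.3],
    [-0.35,-0.53,-0.12,0.006,0.021,0.114,0.3],
    [-0.41,-0.49,-0.12,0.006,0.021,0.114,0.3],
    [-0.46,-0.44,-0.13,0.006,0.021,0.114,0.3],
  ],
)

```text
time: 3.73
position: [397.6, 197.3, 278.7]
eef_rot: [2.887, 0.04, 2.51]
wrist_force: [0.6, -0.0, -1.5]
grip_width: 59.7
finger_force: 30.0
```

>>> arm_command(
  plan=[
    [-0.5,-0.38,-0.13,0.006,0.021,0.114,0.3],
    [-0.54,-0.32,-0.14,0.006,0.021,0.114,0.3],
    [-0.57,-0.26,-0.15,0.006,0.021,0.114,0.3],
    [-0.59,-0.19,-0.16,0.006,0.021,0.114,0.3],
    [-0.61,-0.13,-0.17,0.006,0.021,0.114,0.3],
  ],
)

```text
time: 4.15
position: [432.0, 73.0, 288.6]
eef_rot: [2.96, -0.192, 1.975]
wrist_force: [0.3, 1.0, -2.3]
grip_width: 59.9
finger_force: 30.0
```

>>> arm_command(
  plan=[
    [-0.62,-0.06,-0.19,0.006,0.021,0.114,0.3],
    [-0.62,0.01,-0.2,0.006,0.021,0.114,0.3],
    [-0.61,0.08,-0.21,0.006,0.021,0.114,0.3],
    [-0.59,0.15,-0.23,0.006,0.021,0.114,0.3],
    [-0.56,0.21,-0.24,0.006,0.021,0.114,0.3],
  ],
)

```text
time: 4.57
position: [466.4, -52.1, 298.6]
eef_rot: [-3.13, -0.351, 1.395]
wrist_force: [-0.3, 0.2, -1.7]
grip_width: 59.9
finger_force: 30.0
```

>>> arm_command(
  plan=[
    [0,0,0,0,0,0,0.3],
    [0,0,0,0,0,0,0.3],
  ],
)

```text
time: 4.73
position: [466.3, -51.7, 298.0]
eef_rot: [-3.132, -0.351, 1.399]
wrist_force: [-1.4, 0.1, -0.9]
grip_width: 59.8
finger_force: 30.0
```

```bash
python3 - <<'E'
from kin import *
log()
az=80;t=np.array([np.cos(np.radians(az)),np.sin(np.radians(az))])
print(Rt(az-90,20).as_euler('xyz'))
pB=np.r_[HC+t*40,292];print(np.r_[HC-t*60,300],pB)
rows(pB,Rt(az-90,78),0.3)
E
```

```text
t 4.73 p [466.3 -51.7 298. ] q [-0.489 -0.208  1.716  0.335  1.746 -0.279] rpy [-3.132 -0.351  1.399] grip 59.8 30.0 F [-1.4  0.1 -0.9]
[ 3.14159265 -0.34906585  1.3962634 ]
[464.08110934 -51.58846518 300.        ] [481.44592711  46.89231012 292.        ]
[[0.25, -0.0, 0.11, -0.001, 0.112, -0.0, 0.3], [0.24, -0.0, 0.14, -0.001, 0.112, -0.0, 0.3], [0.22, -0.0, 0.16, -0.001, 0.112, -0.0, 0.3], [0.2, -0.0, 0.19, -0.001, 0.112, -0.0, 0.3], [0.18, -0.0, 0.21, -0.001, 0.112, -0.0, 0.3]]
[[0.16, -0.01, 0.23, -0.001, 0.112, -0.0, 0.3], [0.13, -0.01, 0.25, -0.001, 0.112, -0.0, 0.3], [0.1, -0.01, 0.26, -0.001, 0.112, -0.0, 0.3], [0.07, -0.01, 0.27, -0.001, 0.112, -0.0, 0.3]]
```

>>> arm_command(
  plan=[
    [0.25,0,0.11,0,0.112,0,0.3],
    [0.24,0,0.14,0,0.112,0,0.3],
    [0.22,0,0.16,0,0.112,0,0.3],
    [0.2,0,0.19,0,0.112,0,0.3],
    [0.18,0,0.21,0,0.112,0,0.3],
  ],
)

```text
time: 5.15
position: [475.1, 5.1, 296.2]
eef_rot: [-3.136, -0.915, 1.404]
wrist_force: [-0.6, 0.2, -2.9]
grip_width: 59.7
finger_force: 30.0
```

>>> arm_command(
  plan=[
    [0.16,0,0.23,0,0.112,0,0.3],
    [0.13,0,0.25,0,0.112,0,0.3],
    [0.1,0,0.26,0,0.112,0,0.3],
    [0.07,0,0.27,0,0.112,0,0.3],
    [0,0,0,0,0,0,0.3],
  ],
)

```text
time: 5.57
position: [480.2, 51.3, 288.5]
eef_rot: [-3.066, -1.368, 1.335]
wrist_force: [-0.7, 0.5, -4.2]
grip_width: 59.8
finger_force: 30.0
```

```bash
python3 - <<'E'
from kin import *
log()
az=80;t=np.array([np.cos(np.radians(az)),np.sin(np.radians(az))])
rows(np.r_[HC+t*52,280],Rt(az-90,110),0.3,10)
E
```

```text
t 5.57 p [480.2  51.3 288.5] q [-0.737  0.178  1.887  1.087  1.956 -0.636] rpy [-3.066 -1.368  1.335] grip 59.8 30.0 F [-0.7  0.5 -4.2]
[[-0.02, 0.01, 0.02, -0.001, 0.055, -0.002, 0.3], [-0.02, 0.01, 0.02, -0.001, 0.055, -0.002, 0.3], [-0.02, 0.01, 0.02, -0.001, 0.055, -0.002, 0.3], [-0.02, 0.01, 0.02, -0.001, 0.055, -0.002, 0.3], [-0.02, 0.01, 0.02, -0.001, 0.055, -0.002, 0.3]]
[[-0.02, 0.01, 0.02, -0.001, 0.055, -0.002, 0.3], [-0.02, 0.01, 0.02, -0.001, 0.055, -0.002, 0.3], [-0.02, 0.01, 0.02, -0.001, 0.055, -0.002, 0.3], [-0.03, 0.0, 0.01, -0.001, 0.055, -0.002, 0.3], [-0.03, 0.0, 0.01, -0.001, 0.055, -0.002, 0.3]]
```

>>> arm_command(
  plan=[
    [-0.02,0,0.02,0,0.05,0,0.3],
    [-0.02,0,0.02,0,0.05,0,0.3],
    [-0.02,0,0.02,0,0.05,0,0.3],
    [-0.02,0,0.02,0,0.05,0,0.3],
    [-0.02,0,0.02,0,0.05,0,0.3],
  ],
)

```text
time: 5.98
position: [482.9, 52.4, 288.5]
eef_rot: [-0.085, -1.535, -1.647]
wrist_force: [-0.1, 0.6, -2.4]
grip_width: 60.2
finger_force: 30.0
```

>>> arm_command(
  plan=[
    [-0.02,0,0.02,0,0.04,0,0.3],
    [-0.02,0,0.02,0,0.04,0,0.3],
    [-0.02,0,0.02,0,0.04,0,0.3],
    [-0.02,0,0.02,0,0.04,0,0.3],
    [0,0,0,0,0.04,0,0.3],
  ],
)

```text
time: 6.4
position: [483.4, 56.2, 285.6]
eef_rot: [-0.012, -1.335, -1.719]
wrist_force: [0.0, 0.0, -1.7]
grip_width: 60.1
finger_force: 30.0
```

>>> arm_command(
  plan=[
    [0,0,0,0,0.04,0,0.3],
    [0,0,0,0,0.04,0,0.3],
    [0,0,0,0,0,0,0.3],
    [0,0,0,0,0,0,0.3],
    [0,0,0,0,0,0,0.3],
  ],
)

```text
time: 6.82
position: [483.5, 55.8, 285.8]
eef_rot: [-0.008, -1.255, -1.725]
wrist_force: [-0.5, -0.0, -2.0]
grip_width: 59.5
finger_force: 30.0
```

>>> arm_command(
  plan=[
    [0,0,0,0,0,0,0.3],
    [0,0,0,0,0,0,0.3],
    [0,0,0,0,0,0,0.3],
    [0,0,0,0,0,0,0.3],
    [0,0,0,0,0,0,0.3],
  ],
)

```text
time: 7.23
position: [483.2, 55.4, 285.5]
eef_rot: [-0.013, -1.252, -1.724]
wrist_force: [0.3, -0.2, -0.4]
grip_width: 59.8
finger_force: 30.0
```

```bash
python3 - <<'E'
from kin import *
log();a=robot.snapshot("scene")["pixels"];b=robot.snapshot("top")["pixels"];w=robot.snapshot("wrist")["pixels"]
a=cv2.resize(a[130:270,250:440],(380,280));b=cv2.resize(b[140:240,270:410],(392,280))
c=np.zeros((580,780,3),np.uint8);c[:280,:380]=a;c[:280,385:777]=b;c[285:285+290,:464]=cv2.resize(w,(464,290));cv2.imwrite("pics/pour.png",c)
E
```

```text
t 7.23 p [483.2  55.4 285.5] q [-0.712  0.579  1.853  1.365  2.164 -0.83 ] rpy [-0.013 -1.252 -1.724] grip 59.8 30.0 F [ 0.3 -0.2 -0.4]
```

View pics/pour.png

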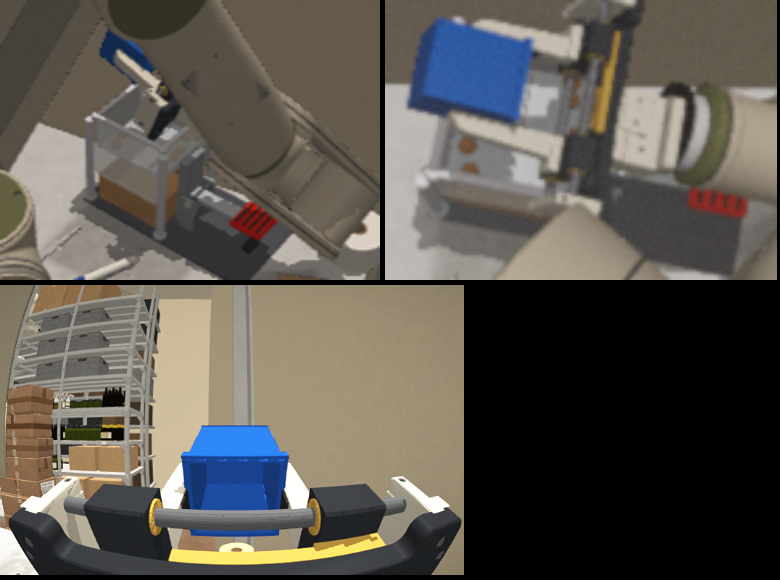

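The wrist view shows the tipped cup at about (235,490). The top view shows balls in the bin at (467,145), (470,168) and (573,100). I'll swing the tool back upright and count them.

```bash
python3 - <<'E'
from kin import *
az=80;t=np.array([np.cos(np.radians(az)),np.sin(np.radians(az))])
rows(np.r_[HC-t*60,300],Rt(az-90,20),0.3)
E
```

```text
[[0.09, -0.0, -0.19, -0.001, -0.119, 0.0, 0.3], [0.07, -0.0, -0.2, -0.001, -0.119, 0.0, 0.3], [0.05, -0.0, -0.21, -0.001, -0.119, 0.0, 0.3], [0.02, -0.0, -0.21, -0.001, -0.119, 0.0, 0.3], [-0.0, -0.0, -0.21, -0.001, -0.119, 0.0, 0.3]]
[[-0.03, -0.0, -0.21, -0.001, -0.119, 0.0, 0.3], [-0.05, -0.0, -0.2, -0.001, -0.119, 0.0, 0.3], [-0.08, -0.0, -0.2, -0.001, -0.119, 0.0, 0.3], [-0.1, -0.0, -0.19, -0.001, -0.119, 0.0, 0.3], [-0.12, -0.0, -0.17, -0.001, -0.119, 0.0, 0.3]]
[[-0.14, -0.0, -0.16, -0.001, -0.119, 0.0, 0.3], [-0.16, -0.0, -0.14, -0.001, -0.119, 0.0, 0.3], [-0.17, -0.0, -0.12, -0.001, -0.119, 0.0, 0.3]]
```

>>> arm_command(
  plan=[
    [0.09,0,-0.19,0,-0.119,0,0.3],
    [0.07,0,-0.2,0,-0.119,0,0.3],
    [0.05,0,-0.21,0,-0.119,0,0.3],
    [0.02,0,-0.21,0,-0.119,0,0.3],
    [0,0,-0.21,0,-0.119,0,0.3],
  ],
)

```text
time: 7.8
position: [476.4, 12.8, 291.2]
eef_rot: [-3.125, -1.289, 1.388]
wrist_force: [0.7, 0.1, -1.6]
grip_width: 59.8
finger_force: 30.0
```

>>> arm_command(
  plan=[
    [-0.03,0,-0.21,0,-0.119,0,0.3],
    [-0.05,0,-0.2,0,-0.119,0,0.3],
    [-0.08,0,-0.2,0,-0.119,0,0.3],
    [-0.1,0,-0.19,0,-0.119,0,0.3],
    [-0.12,0,-0.17,0,-0.119,0,0.3],
  ],
)

```text
time: 8.22
position: [469.6, -28.4, 298.1]
eef_rot: [-3.138, -0.694, 1.402]
wrist_force: [0.4, 1.1, -2.1]
grip_width: 60.0
finger_force: 30.0
```

>>> arm_command(
  plan=[
    [-0.14,0,-0.16,0,-0.119,0,0.3],
    [-0.16,0,-0.14,0,-0.119,0,0.3],
    [-0.17,0,-0.12,0,-0.119,0,0.3],
    [0,0,0,0,0,0,0.3],
  ],
)

```text
time: 8.55
position: [466.5, -51.2, 304.2]
eef_rot: [3.14, -0.336, 1.41]
wrist_force: [0.5, -0.1, -0.9]
grip_width: 60.1
finger_force: 30.0
```

```bash
python3 - <<'E'
from kin import *
log()
# toward free table place: tool down, cup at original spot, y az 84.8, high
rows([364,323,150],Rt(84.8),0.3)
E
```

```text
t 8.55 p [466.5 -51.2 304.2] q [-0.479 -0.221  1.712  0.325  1.747 -0.276] rpy [ 3.14  -0.336  1.41 ] grip 60.1 30.0 F [ 0.5 -0.1 -0.9]
[[0.5, -0.29, 0.47, 0.02, -0.018, -0.116, 0.3], [0.54, -0.22, 0.46, 0.02, -0.018, -0.116, 0.3], [0.57, -0.15, 0.46, 0.02, -0.018, -0.116, 0.3], [0.59, -0.07, 0.45, 0.02, -0.018, -0.116, 0.3], [0.6, 0.01, 0.44, 0.02, -0.018, -0.116, 0.3]]
[[0.61, 0.09, 0.43, 0.02, -0.018, -0.116, 0.3], [0.6, 0.17, 0.41, 0.02, -0.018, -0.116, 0.3], [0.58, 0.24, 0.4, 0.02, -0.018, -0.116, 0.3], [0.56, 0.32, 0.38, 0.02, -0.018, -0.116, 0.3], [0.52, 0.39, 0.36, 0.02, -0.018, -0.116, 0.3]]
[[0.48, 0.45, 0.35, 0.02, -0.018, -0.116, 0.3], [0.43, 0.51, 0.33, 0.02, -0.018, -0.116, 0.3], [0.37, 0.57, 0.31, 0.02, -0.018, -0.116, 0.3], [0.31, 0.61, 0.29, 0.02, -0.018, -0.116, 0.3]]
```

```bash
python3 - <<'E'
from kin import *
rows([364,323,280],Rt(84.8),0.3,15)
E
```

```text
[[0.54, -0.27, 0.23, 0.018, -0.017, -0.108, 0.3], [0.57, -0.2, 0.23, 0.018, -0.017, -0.108, 0.3], [0.59, -0.14, 0.22, 0.018, -0.017, -0.108, 0.3], [0.61, -0.07, 0.21, 0.018, -0.017, -0.108, 0.3], [0.62, 0.0, 0.2, 0.018, -0.017, -0.108, 0.3]]
[[0.62, 0.07, 0.19, 0.018, -0.017, -0.108, 0.3], [0.61, 0.14, 0.18, 0.018, -0.017, -0.108, 0.3], [0.59, 0.21, 0.16, 0.018, -0.017, -0.108, 0.3], [0.57, 0.28, 0.15, 0.018, -0.017, -0.108, 0.3], [0.54, 0.34, 0.14, 0.018, -0.017, -0.108, 0.3]]
[[0.5, 0.4, 0.12, 0.018, -0.017, -0.108, 0.3], [0.45, 0.45, 0.1, 0.018, -0.017, -0.108, 0.3], [0.4, 0.5, 0.09, 0.018, -0.017, -0.108, 0.3], [0.35, 0.54, 0.07, 0.018, -0.017, -0.108, 0.3], [0.29, 0.58, 0.06, 0.018, -0.017, -0.108, 0.3]]
```

>>> arm_command(
  plan=[
    [0.54,-0.27,0.23,0.018,-0.017,-0.108,0.3],
    [0.57,-0.2,0.23,0.018,-0.017,-0.108,0.3],
    [0.59,-0.14,0.22,0.018,-0.017,-0.108,0.3],
    [0.61,-0.07,0.21,0.018,-0.017,-0.108,0.3],
    [0.62,0.0,0.2,0.018,-0.017,-0.108,0.3],
  ],
)

```text
time: 8.97
position: [430.3, 74.3, 292.5]
eef_rot: [3.075, -0.243, 1.969]
wrist_force: [-0.8, -0.5, -1.6]
grip_width: 59.6
finger_force: 30.0
```

>>> arm_command(
  plan=[
    [0.62,0.07,0.19,0.018,-0.017,-0.108,0.3],
    [0.61,0.14,0.18,0.018,-0.017,-0.108,0.3],
    [0.59,0.21,0.16,0.018,-0.017,-0.108,0.3],
    [0.57,0.28,0.15,0.018,-0.017,-0.108,0.3],
    [0.54,0.34,0.14,0.018,-0.017,-0.108,0.3],
  ],
)

```text
time: 9.38
position: [396.3, 199.8, 285.5]
eef_rot: [3.07, -0.117, 2.511]
wrist_force: [-1.2, 0.2, -1.2]
grip_width: 59.7
finger_force: 30.0
```

>>> arm_command(
  plan=[
    [0.5,0.4,0.12,0.018,-0.017,-0.108,0.3],
    [0.45,0.45,0.1,0.018,-0.017,-0.108,0.3],
    [0.4,0.5,0.09,0.018,-0.017,-0.108,0.3],
    [0.35,0.54,0.07,0.018,-0.017,-0.108,0.3],
    [0.29,0.58,0.06,0.018,-0.017,-0.108,0.3],
  ],
)

```text
time: 9.8
position: [363.4, 324.5, 278.3]
eef_rot: [3.131, -0.007, 3.047]
wrist_force: [-0.2, -0.9, -0.7]
grip_width: 59.9
finger_force: 30.0
```

>>> arm_command(
  plan=[
    [0,0,0,0,0,0,0.3],
    [0,0,0,0,0,0,0.3],
  ],
)

```text
time: 9.97
position: [363.1, 324.4, 278.2]
eef_rot: [3.131, -0.008, 3.044]
wrist_force: [-0.1, -0.9, -2.2]
grip_width: 59.8
finger_force: 30.0
```

```bash
python3 - <<'E'
from kin import *
log();b=robot.snapshot("top")["pixels"];a=robot.snapshot("scene")["pixels"]
c=np.hstack([cv2.resize(b[140:250,270:380],(390,390),interpolation=cv2.INTER_CUBIC),cv2.resize(a[150:260,270:380],(390,390))]);cv2.imwrite("pics/bin.png",c)
rows([364,323,30],Rt(84.8),0.3)
E
```

```text
t 9.97 p [363.1 324.4 278.2] q [ 0.613 -0.199  1.702  0.013  1.637 -0.859] rpy [ 3.131 -0.008  3.044] grip 59.8 30.0 F [-0.1 -0.9 -2.2]
[[-0.0, -0.01, 0.89, 0.002, -0.001, -0.002, 0.3], [-0.0, -0.01, 0.89, 0.002, -0.001, -0.002, 0.3], [-0.0, -0.01, 0.89, 0.002, -0.001, -0.002, 0.3], [-0.0, -0.01, 0.89, 0.002, -0.001, -0.002, 0.3], [-0.0, -0.0, 0.89, 0.002, -0.001, -0.002, 0.3]]
[[0.0, -0.0, 0.89, 0.002, -0.001, -0.002, 0.3], [0.0, -0.0, 0.89, 0.002, -0.001, -0.002, 0.3]]
```

View pics/bin.png

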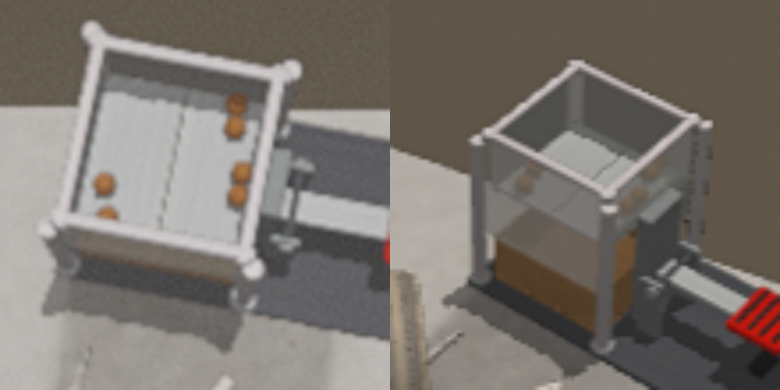

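All six balls are in the bin. In the top crop they are at (237,103), (235,127), (242,172), (238,195), (105,184) and (107,215). Now I set the cup down.

>>> arm_command(
  plan=[
    [0,-0.03,0.85,0.01,-0.008,-0.01,0.3],
    [0,0,0.95,0,0,0,0.3],
    [0,0,0.95,0,0,0,0.3],
    [0,0,0.95,0,0,0,0.3],
    [0,0,0.95,0,0,0,0.3],
  ],
)

```text
time: 10.48
position: [366.1, 321.5, 92.6]
eef_rot: [3.139, 0.005, 3.048]
wrist_force: [0.0, 1.5, -1.3]
grip_width: 60.1
finger_force: 30.0
```

>>> arm_command(
  plan=[
    [0,0,0.8,0,0,0,0.3],
    [0,0,0.5,0,0,0,0.3],
    [0,0,0.18,0,0,0,0.3],
    [0,0,0,0,0,0,0.3],
    [0,0,0,0,0,0,0.3],
  ],
)

```text
time: 10.9
position: [367.0, 322.7, 36.0]
eef_rot: [3.139, 0.006, 3.05]
wrist_force: [-0.1, 0.7, -1.1]
grip_width: 59.4
finger_force: 30.0
```

>>> arm_command(
  plan=[
    [0,0,0.1,0,0.004,0,0.3],
    [0,0,0.06,0,0,0,0.3],
    [0,0,0,0,0,0,0.3],
    [0,0,0,0,0,0,0.3],
  ],
)

```text
time: 11.23
position: [366.6, 323.6, 29.4]
eef_rot: [3.139, 0.003, 3.052]
wrist_force: [-0.8, -0.1, -1.6]
grip_width: 59.8
finger_force: 30.0
```

>>> arm_command(
  plan=[
    [0,0,0.03,0,0,0,0.3],
    [0,0,0,0,0,0,0.3],
    [0,0,0,0,0,0,0.3],
  ],
)

```text
time: 11.48
position: [366.7, 323.7, 28.6]
eef_rot: [3.139, 0.003, 3.052]
wrist_force: [-0.3, -1.5, 5.6]
grip_width: 59.7
finger_force: 30.0
```

```bash
python3 -c "
from h import *
log()"
```

```text
t 11.48 p [366.7 323.7  28.6] q [ 0.618  0.012  1.977 -0.     1.149 -0.863] rpy [3.139e+00 3.000e-03 3.052e+00] grip 59.7 30.0 F [-0.3 -1.5  5.6]
```

Contact with the table is confirmed at +5.6 N, at the same height as the grasp. Release slowly, then go up.

>>> arm_command(
  plan=[
    [0,0,0,0,0,0,0.7],
    [0,0,0,0,0,0,0.8],
    [0,0,0,0,0,0,1],
    [0,0,0,0,0,0,1],
    [0,0,0,0,0,0,1],
  ],
)

```text
time: 11.9
position: [366.1, 323.2, 27.4]
eef_rot: [3.14, 0.002, 3.052]
wrist_force: [0.0, -0.6, 0.2]
grip_width: 87.3
finger_force: 0.0
```

>>> arm_command(
  plan=[
    [0,0,0,0,0,0,1],
    [0,0,0,0,0,0,1],
    [0,0,-0.2,0,0,0,1],
    [0,0,-0.5,0,0,0,1],
    [0,0,-0.9,0,0,0,1],
  ],
)

```text
time: 12.32
position: [363.3, 321.1, 88.7]
eef_rot: [-3.138, -0.004, 3.052]
wrist_force: [1.1, 1.1, -0.3]
grip_width: 93.2
finger_force: 0.0
```

>>> arm_command(
  plan=[
    [0,0,-0.95,0,0,0,1],
    [0,0,-0.95,0,0,0,1],
    [0,0,-0.95,0,0,0,1],
    [0,0,-0.95,0,0,0,1],
    [0,0,-0.95,0,0,0,1],
  ],
)

```text
time: 12.73
position: [365.3, 322.5, 284.2]
eef_rot: [3.139, 0.003, 3.052]
wrist_force: [-0.2, -0.3, -0.7]
grip_width: 93.4
finger_force: 0.0
```

```bash
python3 - <<'E'
from kin import *
log()
s=robot.snapshot("top");W=world(s);x,y,z=W[...,0],W[...,1],W[...,2]
q=W[(np.hypot(x-366,y-322)<65)&(z>67)&(z<85)];print("cup",len(q),cv2.minAreaRect(q[:,:2].astype(np.float32)),np.median(q[:,2]))
st=robot.state();p0=st["position"];R0=R.from_euler('xyz',st["eef_rot"])
pad=HC-HY*195;print("pad",pad)
for yaz in(80,-10,-100,170):
    T=np.r_[438.8,-184,240];q1=path(p0,R0,T,Rt(yaz),st["q"],3)
rows(T,Rt(80),0)
E
```

```text
t 12.73 p [365.3 322.5 284.2] q [ 0.618 -0.2    1.692  0.     1.646 -0.863] rpy [3.139e+00 3.000e-03 3.052e+00] grip 93.4 0.0 F [-0.2 -0.3 -0.7]
cup 150 ((366.57220458984375, 322.24114990234375), (65.2882308959961, 63.83784484863281), 85.00343322753906) 74.35950479435695
pad [ 439.29876668 -184.29643681]
3 [-0.5  -0.22  1.79  0.    1.57 -1.9 ] err 0.0 dq 0.34 wrist [ 439. -184.  617.] elbow [-46.  84. 678.]
3 [-0.5  -0.22  1.79  0.    1.57 -0.33] err 0.0 dq 0.35 wrist [ 439. -184.  617.] elbow [-46.  84. 678.]
2 [ 0.32 -0.5   2.07 -0.51  1.53 -2.66] err 0.5153 dq 0.52 wrist [341. 168. 582.] elbow [-184.   -7.  642.]
3 [ 0.3  -0.46  2.5  -1.34  1.22 -2.66] err 1.1678 dq 0.83 wrist [273. 138. 345.] elbow [-173.    0.  648.]
3 [-0.17 -0.29  1.91 -0.41  1.47 -2.66] err 0.4376 dq 0.42 wrist [445. -24. 582.] elbow [-96.  68. 672.]
[[-0.21, -0.89, 0.09, 0.001, 0.001, 0.006, 0], [-0.21, -0.89, 0.09, 0.001, 0.001, 0.006, 0], [-0.22, -0.89, 0.09, 0.001, 0.001, 0.006, 0], [-0.22, -0.89, 0.09, 0.001, 0.001, 0.006, 0], [-0.23, -0.89, 0.09, 0.001, 0.001, 0.006, 0]]
[[-0.23, -0.89, 0.09, 0.001, 0.001, 0.006, 0], [-0.24, -0.89, 0.09, 0.001, 0.001, 0.006, 0], [-0.24, -0.88, 0.09, 0.001, 0.001, 0.006, 0], [-0.25, -0.88, 0.09, 0.001, 0.001, 0.006, 0], [-0.26, -0.88, 0.09, 0.001, 0.001, 0.006, 0]]
[[-0.26, -0.88, 0.09, 0.001, 0.001, 0.006, 0], [-0.27, -0.88, 0.09, 0.001, 0.001, 0.006, 0], [-0.27, -0.88, 0.09, 0.001, 0.001, 0.006, 0], [-0.28, -0.87, 0.09, 0.001, 0.001, 0.006, 0]]
```

Cup is upright at (366.6, 322.2), rim height 74. Now to the pedal with the fingers shut.

>>> arm_command(
  plan=[
    [-0.21,-0.89,0.05,0,0,0.006,0],
    [-0.21,-0.89,0.05,0,0,0.006,0],
    [-0.22,-0.89,0.05,0,0,0.006,0],
    [-0.22,-0.89,0.05,0,0,0.006,0],
    [-0.23,-0.89,0.05,0,0,0.006,0],
  ],
)

```text
time: 13.2
position: [390.7, 139.9, 271.7]
eef_rot: [3.14, 0.003, 3.022]
wrist_force: [0.9, -0.8, -0.4]
grip_width: 64.7
finger_force: 0.0
```

>>> arm_command(
  plan=[
    [-0.23,-0.89,0.05,0,0,0.006,0],
    [-0.24,-0.89,0.05,0,0,0.006,0],
    [-0.24,-0.88,0.05,0,0,0.006,0],
    [-0.25,-0.88,0.05,0,0,0.006,0],
    [-0.26,-0.88,0.05,0,0,0.006,0],
  ],
)

```text
time: 13.62
position: [415.9, -42.2, 261.5]
eef_rot: [3.14, 0.003, 2.992]
wrist_force: [0.9, -0.0, -0.7]
grip_width: 30.9
finger_force: 0.0
```

>>> arm_command(
  plan=[
    [-0.26,-0.88,0.05,0,0,0.006,0],
    [-0.27,-0.88,0.05,0,0,0.006,0],
    [-0.27,-0.88,0.05,0,0,0.006,0],
    [-0.28,-0.87,0.05,0,0,0.006,0],
    [0,0,0,0,0,0,0],
  ],
)

```text
time: 14.03
position: [436.1, -191.1, 252.3]
eef_rot: [-3.141, 0.001, 2.963]
wrist_force: [-0.0, 0.4, -0.1]
grip_width: 1.3
finger_force: 0.0
```

```bash
python3 - <<'E'
from kin import *
log();rows([438.8,-184.5,90],Rt(79.6),0)
E
```

```text
t 14.03 p [ 436.1 -191.1  252.3] q [-0.521 -0.223  1.77   0.     1.594 -1.913] rpy [-3.141e+00  1.000e-03  2.963e+00] grip 1.3 0.0 F [-0.   0.4 -0.1]
[[-0.01, 0.03, 0.81, -0.0, 0.0, 0.001, 0], [-0.01, 0.03, 0.81, -0.0, 0.0, 0.001, 0], [-0.01, 0.03, 0.81, -0.0, 0.0, 0.001, 0], [-0.01, 0.03, 0.81, -0.0, 0.0, 0.001, 0], [-0.01, 0.03, 0.81, -0.0, 0.0, 0.001, 0]]
```

>>> arm_command(
  plan=[
    [-0.01,0.03,0.8,0,0,0,0],
    [-0.01,0.03,0.85,0,0,0,0],
    [-0.01,0.03,0.85,0,0,0,0],
    [-0.01,0.03,0.8,0,0,0,0],
    [-0.01,0.03,0.6,0,0,0,0],
  ],
)

```text
time: 14.45
position: [438.8, -179.1, 94.3]
eef_rot: [3.139, -0.0, 2.968]
wrist_force: [-0.4, -0.0, 0.2]
grip_width: 0.6
finger_force: 0.0
```

>>> arm_command(
  plan=[
    [0,0,0.2,0,0,0,0],
    [0,0,0,0,0,0,0],
    [0,0,0,0,0,0,0],
  ],
)

```text
time: 14.7
position: [440.4, -180.1, 90.0]
eef_rot: [3.14, 0.002, 2.968]
wrist_force: [0.5, -0.2, 0.8]
grip_width: -0.1
finger_force: 0.0
```

>>> arm_command(
  plan=[
    [0,-0.15,0.3,0,0,0,0],
    [0,0,0.3,0,0,0,0],
    [0,0,0.25,0,0,0,0],
    [0,0,0.2,0,0,0,0],
    [0,0,0,0,0,0,0],
  ],
)

```text
time: 15.12
position: [439.8, -186.2, 46.2]
eef_rot: [3.14, 0.003, 2.968]
wrist_force: [4.8, -2.4, 6.1]
grip_width: 0.4
finger_force: 3.3
```

>>> arm_command(
  plan=[
    [0,0,0.1,0,0,0,0],
    [0,0,0,0,0,0,0],
    [0,0,0,0,0,0,0],
  ],
)

```text
time: 15.37
position: [439.9, -186.0, 43.5]
eef_rot: [3.14, 0.003, 2.968]
wrist_force: [1.7, 0.1, 7.7]
grip_width: 0.5
finger_force: 3.5
```

>>> arm_command(
  plan=[
    [0,0,0.1,0,0,0,0],
    [0,0,0,0,0,0,0],
    [0,0,0,0,0,0,0],
  ],
)

```text
time: 15.62
position: [439.9, -185.7, 39.6]
eef_rot: [3.139, 0.003, 2.968]
wrist_force: [1.9, 2.0, 8.7]
grip_width: 0.8
finger_force: 3.8
```

>>> arm_command(
  plan=[
    [0,0,0.05,0,0,0,0],
    [0,0,0,0,0,0,0],
    [0,0,0,0,0,0,0],
  ],
)

```text
time: 15.87
position: [440.0, -185.7, 37.8]
eef_rot: [3.139, 0.003, 2.968]
wrist_force: [0.7, 2.5, 9.7]
grip_width: 0.4
finger_force: 3.9
```

>>> arm_command(
  plan=[
    [0,0,0.05,0,0,0,0],
    [0,0,0,0,0,0,0],
    [0,0,0,0,0,0,0],
  ],
)

```text
time: 16.12
position: [440.3, -185.7, 37.1]
eef_rot: [3.139, 0.003, 2.968]
wrist_force: [-4.2, 5.1, 22.1]
grip_width: 0.6
finger_force: 10.0
```

>>> arm_command(
  plan=[
    [0,0,0.03,0,0,0,0],
    [0,0,0,0,0,0,0],
    [0,0,0,0,0,0,0],
    [0,0,0,0,0,0,0],
  ],
)

```text
time: 16.45
position: [440.4, -185.7, 36.8]
eef_rot: [3.139, 0.003, 2.968]
wrist_force: [-7.5, 7.3, 31.0]
grip_width: 0.6
finger_force: 14.3
```

Force jumped at z≈37, so the pedal is at its stop. Hold briefly while the balls drop and look.

>>> arm_command(
  plan=[
    [0,0,-0.02,0,0,0,0],
    [0,0,0,0,0,0,0],
    [0,0,0,0,0,0,0],
    [0,0,0,0,0,0,0],
    [0,0,0,0,0,0,0],
  ],
)

```text
time: 16.87
position: [440.4, -185.9, 37.0]
eef_rot: [3.139, 0.004, 2.968]
wrist_force: [-4.7, 5.5, 23.7]
grip_width: 0.2
finger_force: 11.0
```

>>> arm_command(
  plan=[
    [0,0,0,0,0,0,0],
    [0,0,0,0,0,0,0],
    [0,0,0,0,0,0,0],
    [0,0,0,0,0,0,0],
    [0,0,0,0,0,0,0],
  ],
)

```text
time: 17.28
position: [440.4, -185.9, 37.0]
eef_rot: [3.139, 0.004, 2.968]
wrist_force: [-5.0, 5.7, 24.5]
grip_width: 0.2
finger_force: 11.0
```

```bash
python3 - <<'E'
from kin import *
log();b=robot.snapshot("top")["pixels"];a=robot.snapshot("scene")["pixels"]
c=np.hstack([cv2.resize(b[140:250,270:380],(390,390),interpolation=cv2.INTER_CUBIC),cv2.resize(a[150:260,270:380],(390,390))]);cv2.imwrite("pics/open.png",c)
E
```

```text
t 17.28 p [ 440.4 -185.9   37. ] q [-0.509 -0.031  2.003  0.004  1.167 -1.908] rpy [3.139 0.004 2.968] grip 0.2 11.0 F [-5.   5.7 24.5]
```

View pics/open.png

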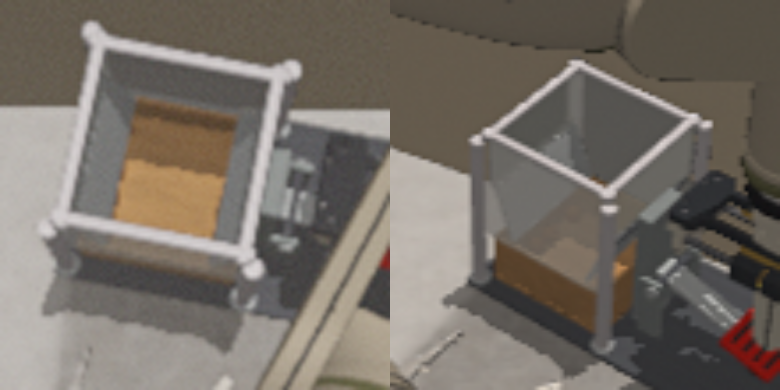

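The flaps hang open, the carton floor is visible at (175,170), and no balls remain in the bin. Release the pedal and retreat upward.

>>> arm_command(
  plan=[
    [0,0,-0.25,0,0,0,0],
    [0,0,-0.25,0,0,0,0],
    [0,0,-0.25,0,0,0,0],
    [0,0,-0.3,0,0,0,0],
    [0,0,-0.5,0,0,0,0],
  ],
)

```text
time: 17.8
position: [437.1, -184.6, 95.1]
eef_rot: [3.138, -0.003, 2.968]
wrist_force: [-0.3, -0.3, -0.5]
grip_width: 0.4
finger_force: 0.0
```

>>> arm_command(
  plan=[
    [0,0,-0.8,0,0,0,0],
    [0,0,-0.9,0,0,0,0],
    [0,0,-0.9,0,0,0,0],
    [0,0,-0.9,0,0,0,0],
    [0,0,-0.6,0,0,0,0],
  ],
)

```text
time: 18.22
position: [438.7, -185.8, 264.2]
eef_rot: [3.14, 0.004, 2.968]
wrist_force: [0.1, -0.3, -0.1]
grip_width: 0.8
finger_force: 0.0
```

>>> arm_command(
  plan=[
    [0,0,0,0,0,0,0],
    [0,0,0,0,0,0,0],
    [0,0,0,0,0,0,0],
    [0,0,0,0,0,0,0],
    [0,0,0,0,0,0,0],
  ],
)

```text
time: 18.63
position: [437.7, -185.6, 258.5]
eef_rot: [3.138, -0.002, 2.968]
wrist_force: [0.1, 0.2, -0.2]
grip_width: 0.6
finger_force: 0.0
```

```bash
python3 - <<'E'
from kin import *
log();s=robot.snapshot("scene");b=robot.snapshot("top")["pixels"];a=s["pixels"]
W=world(s);P=a.astype(int);x,y,z=W[...,0],W[...,1],W[...,2]
m=(P[...,2]>110)&(P[...,2]>2.5*P[...,1])&(abs(x-439)<60)&(abs(y+184)<60)&(z>20)&(z<90);print("pedal z",m.sum(),np.percentile(z[m],[10,50,90]))
c=np.hstack([cv2.resize(b[140:250,270:380],(330,330),interpolation=cv2.INTER_CUBIC),cv2.resize(a[140:280,250:440],(448,330))]);cv2.imwrite("pics/end.png",c)
E
```

```text
t 18.63 p [ 437.7 -185.6  258.5] q [-0.511 -0.223  1.759  0.002  1.609 -1.908] rpy [ 3.138e+00 -2.000e-03  2.968e+00] grip 0.6 0.0 F [ 0.1  0.2 -0.2]
pedal z 195 [65.20052461 68.71859456 71.43477855]
```

View pics/end.png

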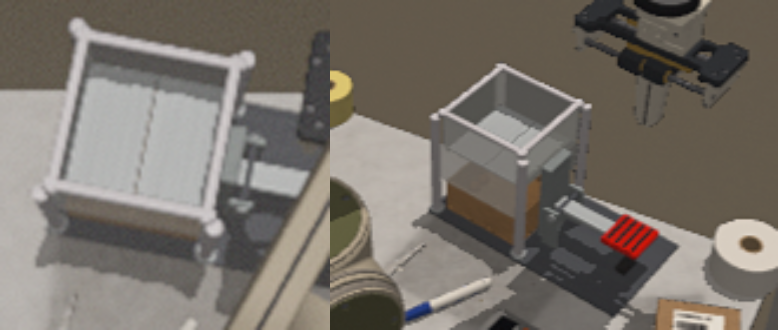

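The bin floor is shut and empty at (140,140), the pedal is back up at 68.7 mm, and no balls are loose. Hand in.

```bash
python3 -c "
from h import *
print(robot.hand_in())"
```

```text
the job is handed in; nothing more can be done
None
```

The job is handed in at about 19 s: all six balls were poured into the bin and released by pressing the pedal to its stop, the flaps shut empty and the pedal came back up. The cup stands upright on the table and I did not touch the rolls; the balls in the carton are inferred, because the shut flaps hide it.

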